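# Cover the coffee canister and take off its outer lid

## Task

The freshly washed double lid of the blue coffee canister waits on the white plate: the red outer lid lies nested over the steel inner lid, whose black knob sticks up through the yellow collar. Carry the nested pair together by the black knob and lower it gently onto the canister so that both lids sit fully home, let go of the knob, then take the red outer lid by its yellow collar and lift it straight off alone, leaving the inner lid untouched and seated in the canister's mouth. Finish while still holding the red lid roughly level in the gripper, all of it higher than the top of the black knob and touching nothing else; do not disturb the plate, the canister or the other kitchen things.

Things in the scene. Friction and masses are not known exactly. Their poses are not given: they have to be found in the camera images.
- canister: Open-topped round blue ceramic coffee canister, empty, loose, about 0.8 kg: outer diameter 94 mm, height 85 mm, mouth (bore) 86 mm wide, wall 4 mm. Origin at the centre of its underside, z up.
- canister_rim (a point): Centre of the canister's mouth at the height of its rim, 85 mm above the canister's origin.
- inner_lid: Steel inner lid, 0.14 kg, origin at the centre of its underside, z up. Plug 81 mm across (72 at the foot) from z = 0 to 14 mm; flange 99 mm across, z = 14 to 18 mm, that rests on the canister's rim; upright round black knob 22 mm in diameter, z = 18 to 74 mm. Fully home, its origin is 14 mm below the rim. Starts standing on the plate.
- knob_top (a point): Centre of the top of the inner lid's black knob, 74 mm above the inner lid's origin. The knob passes up through the collar with 11 mm to spare all round and stands 28 mm above the collar's top. Lifting the knob carries both lids.
- outer_lid: Red outer lid, 0.18 kg, origin at the centre of its skirt's lower edge, z up. Skirt 112 mm across (104 inside), z = 0 to 12 mm; top plate z = 12 to 16 mm; upright yellow round collar z = 16 to 40 mm, 54 mm outside, 44 mm inside, open right through. Lies loose on the inner lid's flange, origin 6 mm above the inner lid's (8 mm below the rim when both are home).
- collar_top (a point): Centre of the collar's upper edge, 40 mm above the outer lid's origin. Lifting the collar carries the outer lid alone.
- plate: White ceramic plate, loose, 210 mm across, 20 mm high, carries the nested lids; leave it where it is. Origin at the centre of its underside.
- budare: Bystander: heavy black round griddle, 250 mm across, 12 mm thick with two low loop handles reaching 155 mm from its centre. Origin at the centre of its underside.
- carousel: Bystander: fixed base of the spice carousel. Its turntable, 200 mm across, carries six glass jars with red caps (to 120 mm high) and a central wooden ball knob (top 171 mm high). Origin at the centre of its underside.
- carousel_top (a joint): Turning angle of the carousel's turntable (rad), 0 at the start, positive counter-clockwise seen from above; leave it alone.
- trivet: Bystander: hard orange mitt-shaped trivet, about 180 by 160 mm, 12 mm thick. Origin at its underside, mid-palm.
- spatula: Bystander: steel spatula with a wooden handle, 280 mm long, lying flat on the tiles. x points from handle to blade.
- mug: Bystander: white mug, 80 mm across, 90 mm high, handle at +y. Origin at the centre of its underside.
- jar: Bystander: single empty glass jar with a red cap, 47 mm across, 90 mm high. Origin at the centre of its underside.
There are look-alikes about, which are no part of the job. Of the things that look like the outer_lid, the middle-sized one is meant.

How it is judged:
By the outcome, as a careful person would: the job done as asked, in the order asked, and still so for the second after the job is handed in, while the arm keeps its last pose, push and grip.
It also fails if it takes over 45 s, if anything falls off the work surface, if the arm or the gripper's body presses on something with over 40 N, if the wrist force passes 120 N, or if a joint passes its speed limit or range.

## Robot

A 6-joint arm with a two-finger parallel gripper is mounted at the origin on the work surface. World frame = base frame: x ahead of the robot, y to its left, z up, the work surface at z = 0. Lengths are in m, angles in rad, forces in N, time in s.
With the tool pointing down it reaches from about 0.35 to 0.85 m from the base axis. Payload 8.1 kg.
Tool frame: the origin (TCP) lies on the centre line of the jaws, within the pads' length; the fingertips stand robot.finger_overhang ahead of it and the grasp point (between the pads) lies 5 mm behind it (robot.finger_overhang is the distance from the TCP to the fingertips, in m); z points along the fingers, y is the direction in which the jaws open and shut (so a half turn about z gives the same grasp; the last joint's range is limited). The gripper opens to 93 mm and grips with 3 to 60 N. Pads are 15 mm wide; open, the fingers measure 128 mm over their backs; the gripper's body (75 mm by 188 mm) begins 65 mm behind the grasp point.
Start: joints at [-1.211, 0.13, 1.488, -0, 1.523, -0.085], TCP at [0.258, -0.542, 0.233] pointing down, gripper open.
Joint ranges: [-2.96, 2.96], [-0.89, 2.26], [0.02, 2.5], [-1.34, 4.48], [0, 2.73], [-2.66, 2.66]. Speed limits (rad/s): [2.39, 2.39, 2.79, 3.14, 3.14, 3.14].

## Interface

Orientations are given as a rotation vector (axis times angle).
In Python, from plant import robot gives the robot as it stands. The module is installed in compiled form; this text tells all that it offers.
- The arm moves only by the tool carry_out, never from a script. Its argument "commands" is a list that holds one entry, the list of rows, each a list of 4 numbers: the shift along the tool's x, y, z in cm, then the turn about the tool's z in degrees. In form: [[[tx, ty, tz, roll], ...]]. A call has 1 to 20 rows; each row shifts and turns the commanded pose from where the row before left it, along the tool's axes as they then stand; what a row does not reach is not made up. A row lasts 1/12 s, in which the tool goes at most 41.7 mm and 7.16 degrees, less where a joint would pass 70% of its speed; a pose out of reach is approached as far as the arm can. A call is refused whole if a number of a shift passes 4.17 or a number of a turn 7.16, either way. A call with a gripper value outside its range is refused whole. "claw" is the finger opening in cm, from 0 to 9.3, set as the call begins (left out, the last holds). The fingers move at their own pace and stop on an object; "grip_force" is the grip in N (left out, the last holds). Time passes only in rows, so rows that do not move let the fingers close. It gives the time, the measured TCP pose, the force and the opening at its end, in the units of the state.
- robot.read_state(): the state, without advancing time (a new reading comes with each control period).
- robot.read_camera(name): name is "scene" or "top" or "wrist"; returns the picture (480x640x3 uint8, red, green, blue); there is no depth.
- robot.camera_params(name): a dict with "mtx" (3x3 intrinsics, pixels), "R" (3x3) and "t" (3): a world point X has camera coordinates R X + t. Camera axes: x right, y down, z forward; pixel columns grow to the right and rows downward; lengths in m; the calibration is good to about 2 mm. A picture is of the moment at which its call begins: read the wrist's pose just before it. camera_params takes no time and is no camera call; for the wrist camera it gives the pose at the moment of the call.
- robot.close_job(): hands the job in, once; it reports no verdict.
The state is a dict: "t": time; "q": joint angles; "dq": joint speeds; "joint_torque": joint torques, N m; "tool_pos": TCP position; "orientation": TCP orientation; "force": force on the tool from outside, world axes, zero at the start; "wrist_torque": the same for the moment, N m; "opening": finger opening in m.
Only numpy, scipy, OpenCV 4.12 (cv2) and the standard library are available. Lean on these libraries where they do the work, as an engineer would, in place of code of your own. Each camera call takes 0.05 s, during which the arm holds its last target.

## Working session

There is one attempt and no reset: what is moved stays moved. The work goes in short steps, Python scripts to look and compute and a tool call to move; the robot and the scene stay as the last step left them, time stands still between calls to the robot, and variables do not carry over. Pictures are saved under pics/ and viewed, and the job is handed in when it is done.

Besides the shell and the picture viewer there is one more tool, called after "Call:" by a JSON object that holds its "fn" and its "kwargs", one argument or row to a line. carry_out: Moves the arm, as the interface text tells. Its arguments: {"type":"object","properties":{"commands":{"type":"array","items":{"type":"array","items":{"type":"array","items":{"type":"number"}}}},"claw":{"type":"number"},"grip_force":{"type":"number"}},"required":["commands"]}

```bash
mkdir -p pics; cat > h.py <<'E'
from plant import robot
import numpy as np, cv2
np.set_printoptions(precision=4,suppress=True)
def snap(n,f):
    p=robot.camera_params(n); im=robot.read_camera(n)[:,:,::-1].copy()
    cv2.imwrite('pics/'+f+'.png',im); np.savez('pics/'+f+'.npz',**{k:np.array(p[k]) for k in('mtx','R','t')}); return im
def P(f):
    return np.load('pics/'+f+'.npz')
def ray(f,u,v):
    p=P(f); c=-p['R'].T@p['t']; d=p['R'].T@np.linalg.solve(p['mtx'],[u,v,1.]); return c,d/np.linalg.norm(d)
def atz(f,u,v,z):
    c,d=ray(f,u,v); return c+d*(z-c[2])/d[2]
def proj(f,X):
    p=P(f); x=p['mtx']@(p['R']@np.array(X)+p['t']); return x[:2]/x[2]
def tri(*a):
    A=np.zeros((3,3));b=np.zeros(3)
    for f,u,v in a:
        c,d=ray(f,u,v);M=np.eye(3)-np.outer(d,d);A+=M;b+=M@c
    X=np.linalg.solve(A,b); return X,[proj(f,X)-np.array([u,v]) for f,u,v in a]
def st():
    s=robot.read_state(); print({k:np.round(s[k],4) for k in s if k not in('dq','joint_torque')}); return s
def crop(f,x0,y0,x1,y1,s,o):
    im=cv2.imread('pics/'+f+'.png')[y0:y1,x0:x1]; cv2.imwrite('pics/'+o+'.png',cv2.resize(im,None,fx=s,fy=s,interpolation=cv2.INTER_CUBIC))
E
python3 - <<'E'
from h import *
st(); print(robot.finger_overhang)
for n in('scene','top','wrist'): snap(n,n+'0')
E
```

```text
{'t': np.float64(0.0), 'q': array([-1.2114,  0.1311,  1.4893, -0.    ,  1.523 , -0.0854]), 'tool_pos': array([ 0.258 , -0.5411,  0.2316]), 'orientation': array([-3.0625, -0.6925,  0.0004]), 'force': array([ 0.1221, -1.0993, -0.9678]), 'wrist_torque': array([-0.0131, -0.007 ,  0.0246]), 'opening': np.float64(0.0928)}
0.014
```

```bash
ls pics
```

```text
scene0.npz
scene0.png
top0.npz
top0.png
wrist0.npz
wrist0.png
```

View pics/scene0.png

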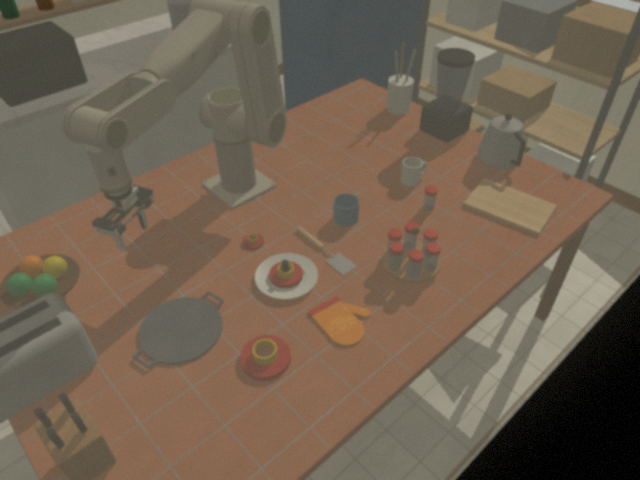

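View pics/top0.png

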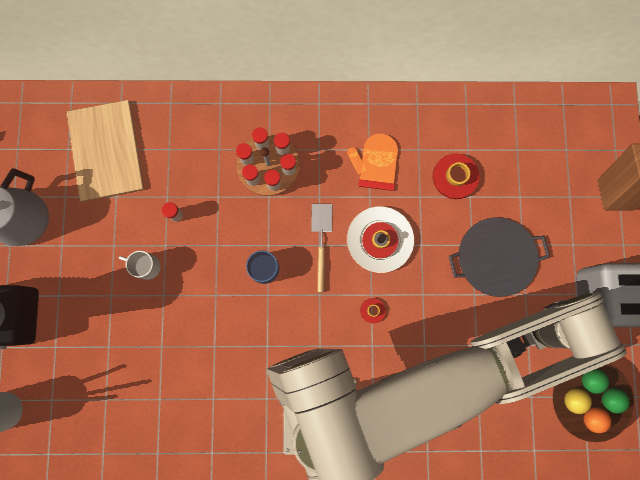

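View pics/wrist0.png

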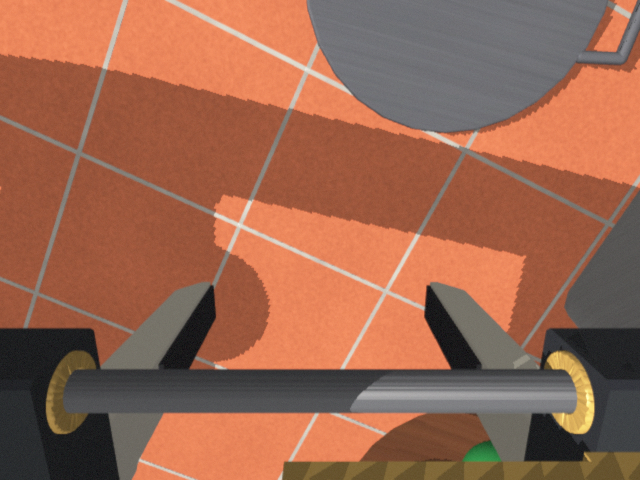

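The scene shows the plate with nested lids at about (286,272) and the canister at (345,210). In the top view the plate is at (381,239) and the canister at (263,267). The large and small red look-alikes stand elsewhere. I'll enlarge these next.

```bash
python3 - <<'E'
from h import *
crop('scene0',245,180,375,310,6,'s_c'); crop('top0',235,195,425,295,4,'t_c')
E
```

```text
(no output)
```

View pics/t_c.png

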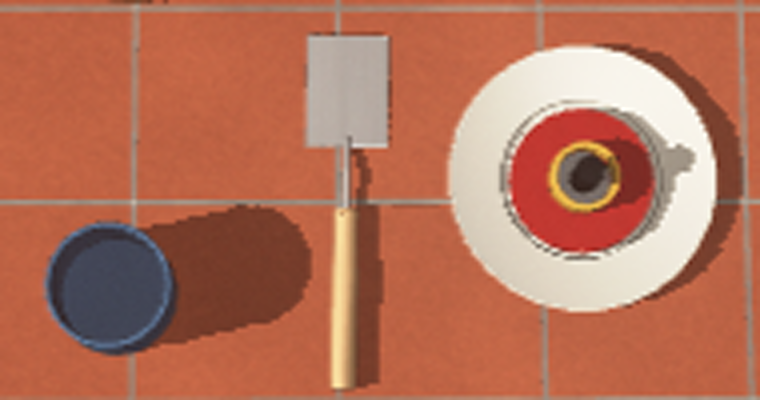

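```bash
python3 - <<'E'
from h import *
im=cv2.imread('pics/s_c.png'); cv2.imwrite('pics/s_c2.png',im[:600,:])
E
python3 -c "
import cv2;im=cv2.imread('pics/s_c.png');cv2.imwrite('pics/s_c2.png',im[0:600]);cv2.imwrite('pics/s_c3.png',im[300:780])"
```

```text
(no output)
```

View pics/s_c2.png

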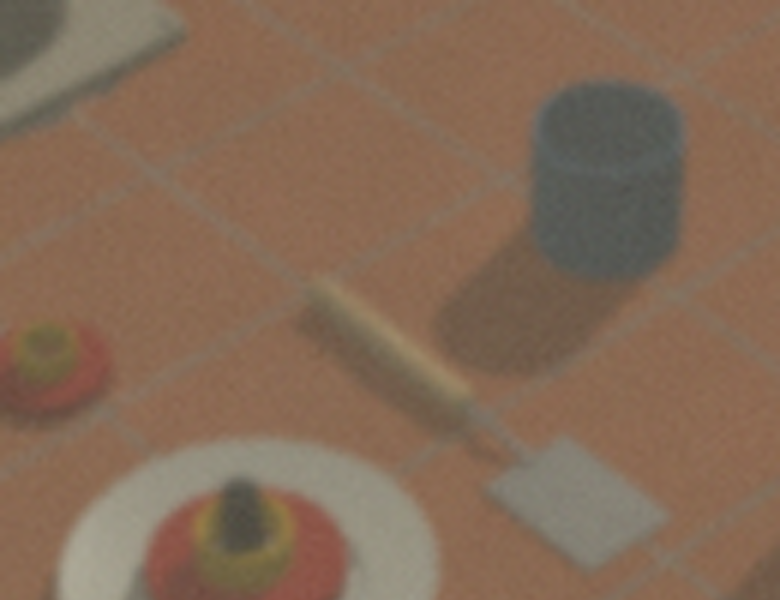

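Canister rim centre reads about (262.6,266.5) in the top view and (346.4,201.6) in the scene view. The knob top reads about (382,238) in the top view and (285,261.3) in the scene view.

```bash
python3 - <<'E'
from h import *
for n,a,b in (('can',(262.4,266.4),(346.3,201.6)),('knob',(382,238),(285,261.3)),('collar',(380.8,239),(285.6,268.3))):
    X,r=tri(('top0',*a),('scene0',*b)); print(n,X,r)
print('can rim@.085',atz('top0',262.4,266.4,.085),'knob@.08', atz('top0',382,238,.082))
for z in (.02,.01): print(atz('top0',380.5,239,z))
print('cam',[-P(f)['R'].T@P(f)['t'] for f in('top0','scene0','wrist0')])
s=robot.read_state(); from scipy.spatial.transform import Rotation as R
Rt=R.from_rotvec(s['orientation']).as_matrix(); print(Rt)
p=P('wrist0'); c=-p['R'].T@p['t']; print('cam in tool',Rt.T@(c-s['tool_pos'])); print(p['R']@Rt); print(p['mtx'])
# yaw of spatula, jar neighbors
print(atz('top0',322,265,0.01),atz('top0',321,218,.01))
E
```

```text
can [0.4418 0.1714 0.0778] [array([-0.5653, -0.4662]), array([-0.5893,  0.0833])]
knob [ 0.5264 -0.1871  0.0753] [array([-0.3903, -0.2838]), array([-0.4472,  0.03  ])]
collar [ 0.5278 -0.1875  0.0442] [array([-0.2972, -0.2162]), array([-0.3427,  0.0235])]
can rim@.085 [0.4397 0.1691 0.085 ] knob@.08 [ 0.5245 -0.1875  0.082 ]
[ 0.5307 -0.1904  0.02  ]
[ 0.5321 -0.1916  0.01  ]
cam [array([0.2742, 0.0206, 1.7624]), array([ 1.516 , -0.9116,  1.2929]), array([ 0.3272, -0.5076,  0.3836])]
[[ 0.9027  0.4303 -0.0005]
 [ 0.4303 -0.9027  0.0014]
 [ 0.0001 -0.0014 -1.    ]]
cam in tool [ 0.0769 -0.0008 -0.1518]
[[-0.      1.      0.0011]
 [-0.9603  0.0003 -0.2791]
 [-0.2791 -0.001   0.9603]]
[[409.6034   0.     319.6471]
 [  0.     409.6034 237.1657]
 [  0.       0.       1.    ]]
[ 0.451  -0.0085  0.01  ] [ 0.599 -0.006  0.01 ]
```

Knob ≈ (0.526,-0.187), top ≈ 0.078. I'll move above it for a wrist view.

Call:
{"fn": "carry_out", "kwargs": {
  "commands": [
    [[1.6,-0.8,0,0],[3.3,-1.7,0,0],[3.3,-1.7,0,0],[3.3,-1.7,0,0],[3.3,-1.7,0,0],[3.3,-1.7,0,0],[3.3,-1.7,0,0],[3.3,-1.7,0,0],[3.3,-1.7,0,0],[3.3,-1.7,0,0],[3.3,-1.7,0,0],[3.3,-1.7,0,0],[1.6,-0.9,0,0],[0,0,0,0],[0,0,0,0],[0,0,0,0]]
  ],
  "claw": 5
}}

```text
t: 1.48
tool_pos: [0.5265, -0.1879, 0.2323]
orientation: [-3.064, -0.693, 0.001]
force: [-0.0, -0.1, -0.8]
opening: 0.0499
```

```bash
python3 - <<'E'
from h import *
st(); snap('wrist','wrist1')
E
```

```text
{'t': np.float64(1.4833), 'q': array([-0.4342,  0.0208,  1.604 , -0.0005,  1.5175,  0.6917]), 'tool_pos': array([ 0.5265, -0.1879,  0.2323]), 'orientation': array([-3.0642, -0.6932,  0.0014]), 'force': array([-0.0447, -0.1017, -0.8308]), 'wrist_torque': array([ 0.0016, -0.0545, -0.0329]), 'opening': np.float64(0.0499)}
```

View pics/wrist1.png

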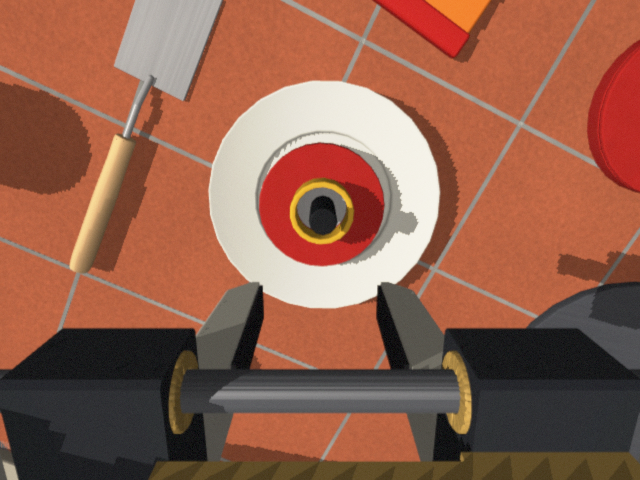

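```bash
python3 - <<'E'
from h import *
crop('wrist1',250,130,400,275,4,'w1c')
E
```

```text
(no output)
```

View pics/w1c.png

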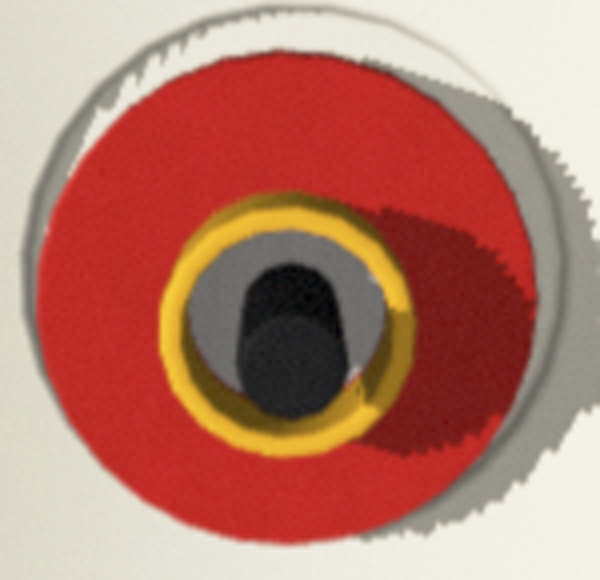

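Call:
{"fn": "carry_out", "kwargs": {
  "commands": [
    [[0,0,2,0],[0,0,3,0],[0,0,2,0],[0,0,0,0],[0,0,0,0],[0,0,0,0]]
  ]
}}

```text
t: 2.03
tool_pos: [0.5273, -0.1885, 0.1642]
orientation: [3.064, 0.691, 0.002]
force: [0.4, 0.2, 0.1]
opening: 0.0501
```

```bash
python3 - <<'E'
from h import *
st(); snap('wrist','wrist2');crop('wrist2',220,130,420,280,4,'w2c')
E
```

```text
{'t': np.float64(2.0333), 'q': array([-0.4349,  0.0633,  1.6859, -0.0001,  1.3908,  0.6923]), 'tool_pos': array([ 0.5273, -0.1885,  0.1642]), 'orientation': array([3.0636, 0.6909, 0.002 ]), 'force': array([0.3768, 0.233 , 0.0545]), 'wrist_torque': array([ 0.0143, -0.0121, -0.0062]), 'opening': np.float64(0.0501)}
```

View pics/w2c.png

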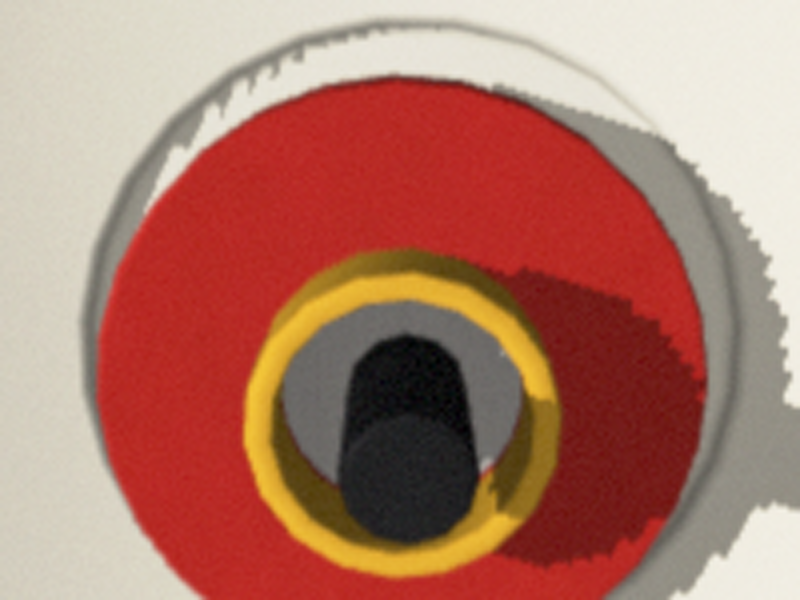

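```bash
python3 - <<'E'
from h import *
print('knob',tri(('wrist1',323.1,221.6),('wrist2',321.6,249.4)))
print('collar',tri(('wrist1',321.6,212.9),('wrist2',320.4,236)))
print('knob w/ all',tri(('wrist1',323.1,221.6),('wrist2',321.6,249.4),('top0',382,238),('scene0',285,261.3)))
f=P('wrist1')['mtx'][0,0]
# size-based depth: knob 22mm -> px 
for n,w,D in(('wrist1',112/4,.022),('wrist2',141/4,.022),('wrist1',253/4,.054),('wrist2',315/4,.054)):
    p=P(n); c=-p['R'].T@p['t']; print(n,c, f*D/w)
for z in(.072,.077,.082): print(z,atz('wrist1',323.1,221.6,z),atz('wrist2',321.6,249.4,z))
E
```

```text
knob (array([ 0.5269, -0.1893,  0.076 ]), [array([-0.244 , -0.0098]), array([0.3072, 0.0119])])
collar (array([ 0.5267, -0.1884,  0.0469]), [array([0.0042, 0.0001]), array([-0.0052, -0.0002])])
knob w/ all (array([ 0.5269, -0.1883,  0.0763]), [array([-1.3753, -0.4444]), array([-1.1187, -0.4974]), array([ 0.0361, -0.4793]), array([-0.6573,  0.0694])])
wrist1 [ 0.5957 -0.1541  0.3842] 0.3218312355531355
wrist2 [ 0.5961 -0.1547  0.3162] 0.25563899561667497
wrist1 [ 0.5957 -0.1541  0.3842] 0.34970091854569946
wrist2 [ 0.5961 -0.1547  0.3162] 0.2808708964827364
0.072 [ 0.526  -0.1899  0.072 ] [ 0.5256 -0.1897  0.072 ]
0.077 [ 0.5272 -0.1894  0.077 ] [ 0.5271 -0.189   0.077 ]
0.082 [ 0.5283 -0.1888  0.082 ] [ 0.5285 -0.1883  0.082 ]
```

Knob top ≈ (0.527,-0.189,0.077) and collar top ≈ 0.048, which matches the 28 mm spec. The TCP is centred, so I descend to about 0.069 (tips ~6 mm above the collar).

Call:
{"fn": "carry_out", "kwargs": {
  "commands": [
    [[0,0,2,0],[0,0,3,0],[0,0,2,0],[0,0,1.5,0],[0,0,0.9,0],[0,0,0,0],[0,0,0,0],[0,0,0,0]]
  ]
}}

```text
t: 2.75
tool_pos: [0.5283, -0.1881, 0.0706]
orientation: [3.062, 0.692, 0.004]
force: [0.1, 0.2, 0.1]
opening: 0.0501
```

```bash
python3 - <<'E'
from h import *
st(); snap('wrist','wrist3')
E
```

```text
{'t': np.float64(2.75), 'q': array([-0.4335,  0.1606,  1.7617,  0.    ,  1.2164,  0.6925]), 'tool_pos': array([ 0.5283, -0.1881,  0.0706]), 'orientation': array([3.0625, 0.6925, 0.0037]), 'force': array([0.0776, 0.1569, 0.0796]), 'wrist_torque': array([ 0.0213, -0.0389, -0.0196]), 'opening': np.float64(0.0501)}
```

View pics/wrist3.png

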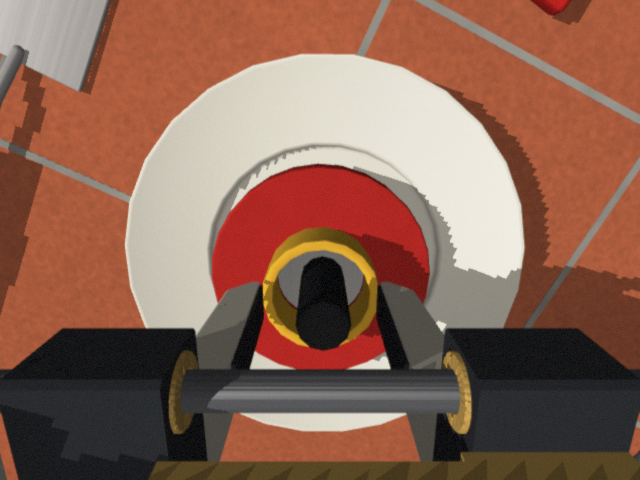

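The knob (323,320) sits midway between the fingers, and the tips appear level with or just above the collar. Closing.

Call:
{"fn": "carry_out", "kwargs": {
  "commands": [
    [[0,0,0,0],[0,0,0,0],[0,0,0,0],[0,0,0,0],[0,0,0,0],[0,0,0,0],[0,0,0,0],[0,0,0,0]]
  ],
  "claw": 1.5,
  "grip_force": 35
}}

```text
t: 3.47
tool_pos: [0.5273, -0.1878, 0.0689]
orientation: [3.064, 0.693, 0.001]
force: [1.8, -2.8, 1.5]
opening: 0.0211
```

```bash
python3 - <<'E'
from h import *
st()
E
```

```text
{'t': np.float64(3.4667), 'q': array([-0.4337,  0.162 ,  1.7635, -0.0002,  1.2152,  0.6925]), 'tool_pos': array([ 0.5273, -0.1878,  0.0689]), 'orientation': array([3.0636, 0.6926, 0.0009]), 'force': array([ 1.8097, -2.761 ,  1.4643]), 'wrist_torque': array([-0.4016, -0.2748, -0.0242]), 'opening': np.float64(0.0211)}
```

Call:
{"fn": "carry_out", "kwargs": {
  "commands": [
    [[0,0,-0.5,0],[0,0,-1,0],[0,0,-1.5,0],[0,0,-2,0],[0,0,-2.5,0],[0,0,-2.5,0],[0,0,-2.5,0],[0,0,-1.5,0],[0,0,-1,0],[0,0,0,0],[0,0,0,0],[0,0,0,0]]
  ]
}}

```text
t: 4.47
tool_pos: [0.5261, -0.1871, 0.2169]
orientation: [-3.063, -0.693, 0.003]
force: [0.2, -0.1, -4.4]
opening: 0.0215
```

```bash
python3 - <<'E'
from h import *
st(); snap('wrist','wrist4')
E
```

```text
{'t': np.float64(4.4667), 'q': array([-0.4335,  0.0285,  1.6242,  0.0001,  1.4916,  0.6925]), 'tool_pos': array([ 0.5261, -0.1871,  0.2169]), 'orientation': array([-3.0626, -0.6926,  0.0033]), 'force': array([ 0.1628, -0.1226, -4.3708]), 'wrist_torque': array([-0.0087, -0.0474, -0.0113]), 'opening': np.float64(0.0215)}
```

View pics/wrist4.png

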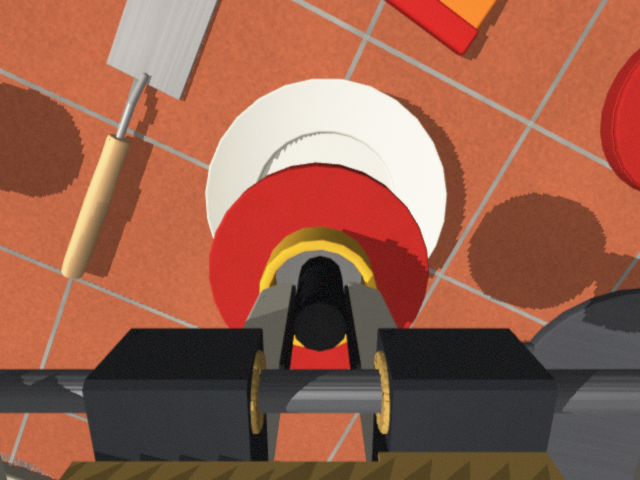

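Pair is lifted and the plate is empty, with lids hanging level. Next I move partway toward the canister, to where the wrist camera sees its mouth at the left.

Call:
{"fn": "carry_out", "kwargs": {
  "commands": [
    [[0.2,-0.6,0,0],[0.4,-1.1,0,0],[0.6,-1.7,0,0],[0.8,-2.1,0,0],[0.8,-2.1,0,0],[0.8,-2.1,0,0],[0.8,-2.1,0,0],[0.8,-2.1,0,0],[0.8,-2.1,0,0],[0.7,-2.1,0,0],[0.5,-1.5,0,0],[0.3,-1.0,0,0],[0.1,-0.5,0,0],[0,0,0,0],[0,0,0,0],[0,0,0,0]]
  ]
}}

```text
t: 5.85
tool_pos: [0.5048, 0.035, 0.2186]
orientation: [3.064, 0.692, -0.0]
force: [0.0, 0.0, -4.1]
opening: 0.0216
```

```bash
python3 - <<'E'
from h import *
st(); snap('wrist','wrist5')
E
```

```text
{'t': np.float64(5.85), 'q': array([-0.0319, -0.119 ,  1.7642, -0.0003,  1.4965,  1.0948]), 'tool_pos': array([0.5048, 0.035 , 0.2186]), 'orientation': array([ 3.0641,  0.6918, -0.0002]), 'force': array([ 0.045 ,  0.0194, -4.0813]), 'wrist_torque': array([ 0.0186, -0.001 ,  0.0247]), 'opening': np.float64(0.0216)}
```

View pics/wrist5.png

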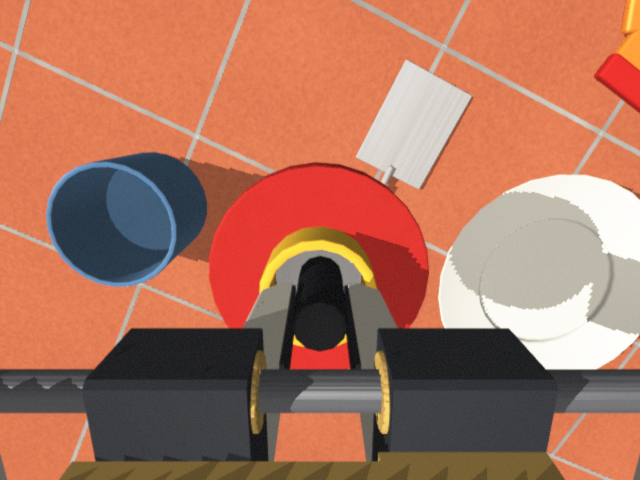

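Canister mouth rim is at about (112,223), radius ~64 px, unobstructed. Taking a second view shifted along tool −x.

Call:
{"fn": "carry_out", "kwargs": {
  "commands": [
    [[-0.6,0,0,0],[-1.2,0,0,0],[-1.4,0,0,0],[-1.2,0,0,0],[-0.6,0,0,0],[0,0,0,0],[0,0,0,0],[0,0,0,0]]
  ]
}}

```text
t: 6.57
tool_pos: [0.4601, 0.0141, 0.2188]
orientation: [3.064, 0.692, 0.001]
force: [1.0, -0.5, -3.1]
opening: 0.0212
```

```bash
python3 - <<'E'
from h import *
st(); snap('wrist','wrist6')
crop('wrist5',30,140,220,290,4,'w5c');crop('wrist6',30,60,220,210,4,'w6c')
E
```

```text
{'t': np.float64(6.5667), 'q': array([-0.081 , -0.2512,  1.8795,  0.0001,  1.5126,  1.0454]), 'tool_pos': array([0.4601, 0.0141, 0.2188]), 'orientation': array([3.0643, 0.6922, 0.0011]), 'force': array([ 0.9808, -0.4542, -3.108 ]), 'wrist_torque': array([0.0519, 0.0094, 0.0369]), 'opening': np.float64(0.0212)}
```

View pics/w5c.png

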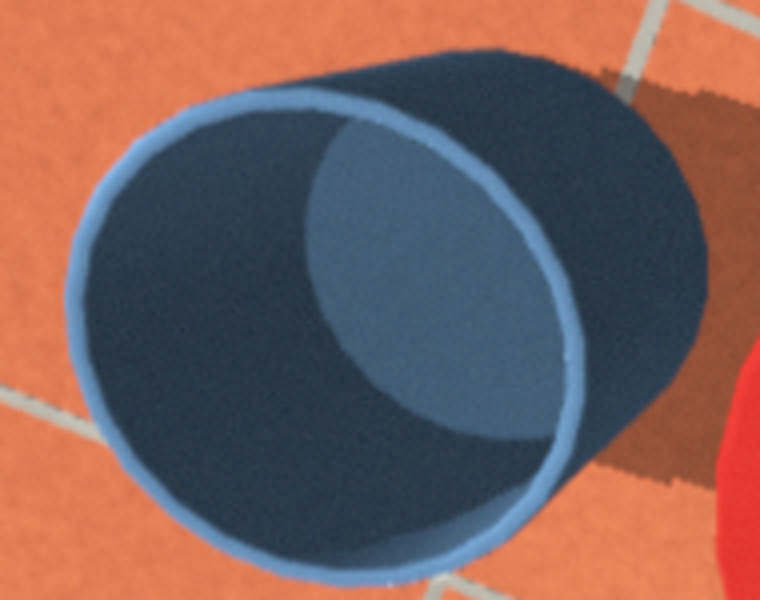

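View pics/w6c.png

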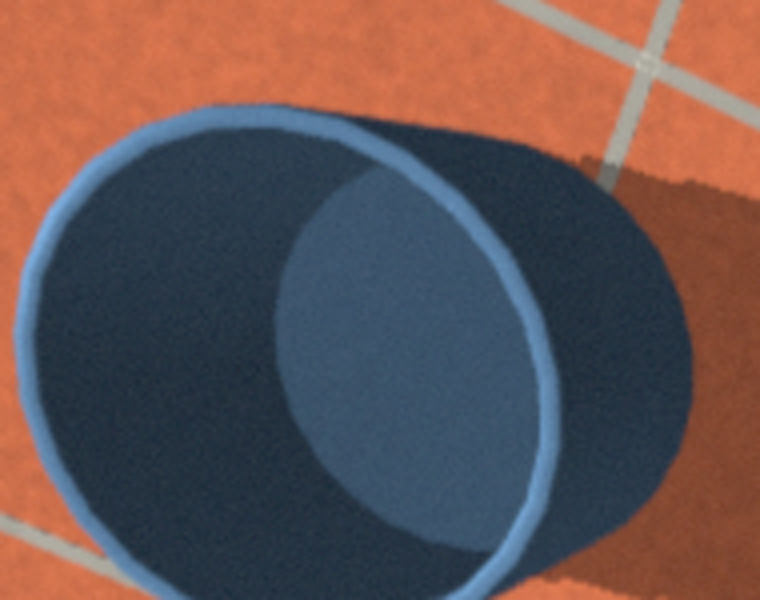

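```bash
cat > rim.py <<'E'
from h import *
from scipy.optimize import least_squares
def pts(f,x0,y0,x1,y1,sh=False):
    im=cv2.imread('pics/'+f+'.png').astype(int); b,g,r=im[...,0],im[...,1],im[...,2]
    m=(b>130)&(b-r>40); m[:y0]=0;m[y1:]=0;m[:,:x0]=0;m[:,x1:]=0
    v,u=np.nonzero(m); return u,v
def fit(views,zfix=None):
    def res(p):
        o=[]
        for f,(u,v) in views.items():
            z=p[2] if zfix is None else zfix
            c,_=ray(f,0,0);q=P(f)
            d=(q['R'].T@np.linalg.solve(q['mtx'],np.vstack([u,v,np.ones_like(u)]))).T
            X=c+d*((z-c[2])/d[:,2])[:,None]
            o.append((np.hypot(X[:,0]-p[0],X[:,1]-p[1])-.045)*1000)
        return np.concatenate(o)
    r=least_squares(res,[.44,.17,.085],loss='soft_l1',f_scale=1.5); return r.x,np.median(abs(r.fun))
E
python3 - <<'E'
from rim import *
a=pts('wrist5',30,140,190,300); b=pts('wrist6',30,60,190,230)
print(len(a[0]),len(b[0]))
for vs in({'wrist5':a},{'wrist6':b},{'wrist5':a,'wrist6':b}): print(fit(vs),fit(vs,.085))
E
```

```text
1805 1885
(array([0.44  , 0.1737, 0.0817]), np.float64(0.8729042009459689)) (array([0.4414, 0.1725, 0.085 ]), np.float64(0.864857038164385))
(array([0.4405, 0.1735, 0.0824]), np.float64(0.7884400795257971)) (array([0.4412, 0.1724, 0.085 ]), np.float64(0.768478864197293))
(array([0.4403, 0.1735, 0.0823]), np.float64(0.8209094667467018)) (array([0.4413, 0.1725, 0.085 ]), np.float64(0.8177130186752466))
```

```bash
python3 - <<'E'
from rim import *
im=cv2.imread('pics/top0.png')[245:290,240:288]
big=cv2.resize(im,None,fx=12,fy=12,interpolation=cv2.INTER_CUBIC); cv2.imwrite('pics/tcan.png',big)
f=im.astype(int); m=(f[...,0]-f[...,2]>5).astype(np.uint8); print(m.sum())
for c in cv2.findContours(m,cv2.RETR_EXTERNAL,cv2.CHAIN_APPROX_NONE)[0]:
    if len(c)>30: print(cv2.fitEllipse(c), cv2.minEnclosingCircle(c))
print('pred',proj('top0',[.4413,.1725,.085]),proj('top0',[.4413+.047,.1725,.085]),proj('top0',[.4413,.1725,0]),proj('scene0',[.4413,.1725,.085]))
# knob consistency: where true knob
print(proj('top0',[.5273,-.1878,.078]))
E
```

```text
690
((21.777379989624023, 21.186298370361328), (30.437150955200195, 31.112001419067383), 164.9445343017578) ((21.5, 21.5), 16.140111923217773)
pred [261.2485 265.864 ] [261.4368 250.103 ] [263.6971 268.5743] [345.8729 199.9553]
[381.9271 237.2909]
```

View pics/tcan.png

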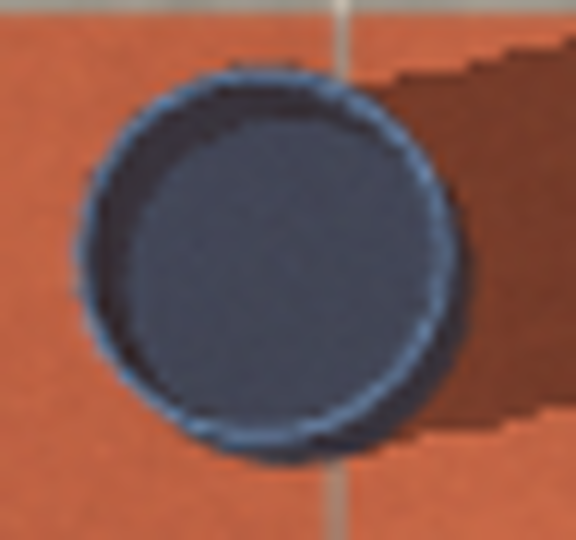

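The top-view rim centre (261.75,265.9) agrees with the wrist estimate to within 1.5 mm, giving a target of (0.441,0.172). I'll move over it.

Call:
{"fn": "carry_out", "kwargs": {
  "commands": [
    [[0.2,-0.5,0,0],[0.4,-1.1,0,0],[0.5,-1.6,0,0],[0.6,-1.8,0,0],[0.6,-1.8,0,0],[0.6,-1.8,0,0],[0.6,-1.8,0,0],[0.6,-1.8,0,0],[0.5,-1.4,0,0],[0.3,-1.0,0,0],[0.17,-0.45,0,0],[0,0,0,0],[0,0,0,0],[0,0,0,0],[0,0,0,0]]
  ]
}}

```text
t: 7.87
tool_pos: [0.4408, 0.1711, 0.2186]
orientation: [3.064, 0.691, -0.0]
force: [0.5, -0.4, -4.2]
opening: 0.0215
```

```bash
python3 - <<'E'
from h import *
st(); snap('top','top1');snap('scene','scene1');crop('scene1',290,140,400,240,6,'s1c');crop('top1',200,200,330,320,5,'t1c')
E
```

```text
{'t': np.float64(7.8667), 'q': array([ 0.262 , -0.2135,  1.8481, -0.0002,  1.5071,  1.389 ]), 'tool_pos': array([0.4408, 0.1711, 0.2186]), 'orientation': array([ 3.0643,  0.6914, -0.0001]), 'force': array([ 0.5461, -0.3803, -4.1619]), 'wrist_torque': array([0.0213, 0.0074, 0.0374]), 'opening': np.float64(0.0215)}
```

View pics/s1c.png

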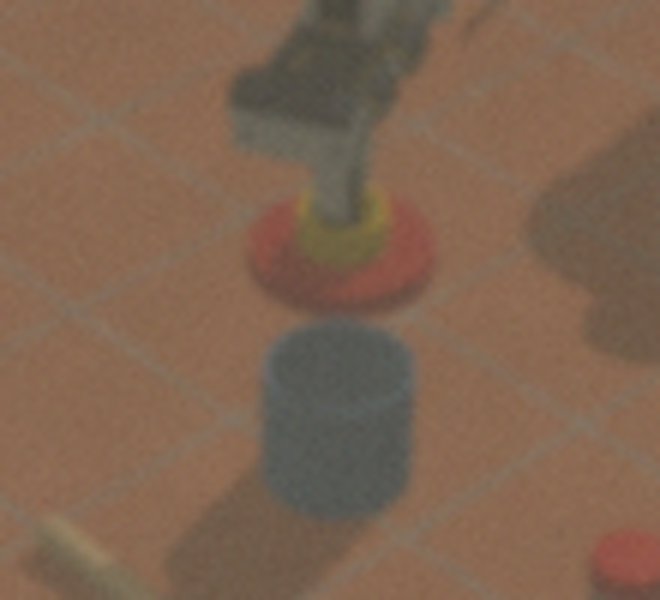

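View pics/t1c.png

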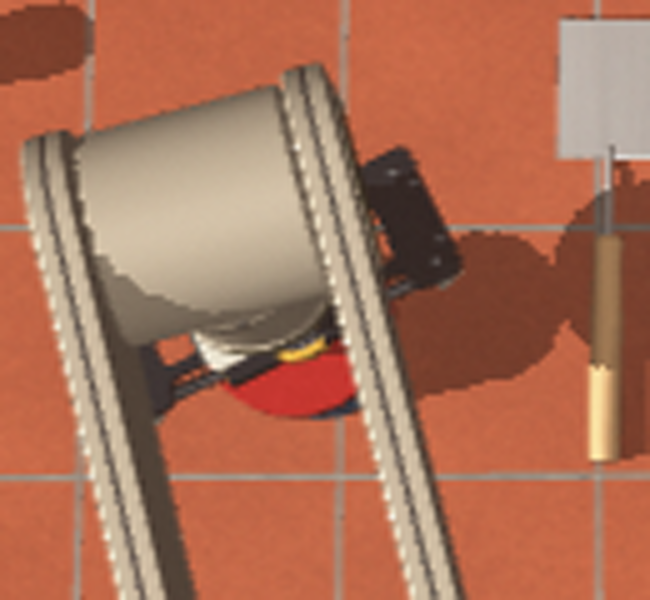

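The scene view shows the pair right above the canister, with lid axis x≈342 and canister axis x≈338 in the crop. Next I check where the calibration puts the same axis at each height.

```bash
python3 - <<'E'
from h import *
for z in(.085,.160,.199): print(z,(proj('scene1',[.4408,.1711,z])-[290,140]+.5)*6-.5, )
p=proj('scene1',[.4408,.1711,.085]); q=proj('scene1',[.4408,.1741,.085]); r=proj('scene1',[.4438,.1711,.085]); print((q-p)*6,(r-p)*6)
E
```

```text
0.085 [335.5141 362.8319]
0.16 [338.2803 263.3066]
0.199 [339.7783 209.4085]
[ 3.5344 -2.088 ] [3.4435 2.2529]
```

Alignment agrees within about 1 mm. I'll descend to just above the rim, then go slowly while watching the force.

Call:
{"fn": "carry_out", "kwargs": {
  "commands": [
    [[0,0.0,0.6,0],[0,0,1.2,0],[0,0,1.6,0],[0,0,1.2,0],[0,0,0.8,0],[0,0,0.4,0],[0,0,0,0],[0,0,0,0],[0,0,0.3,0],[0,0,0.3,0],[0,0,0.3,0],[0,0,0,0],[0,0,0,0]]
  ]
}}

```text
t: 9.05
tool_pos: [0.4405, 0.1718, 0.1515]
orientation: [3.064, 0.693, -0.001]
force: [0.6, -0.3, -3.2]
opening: 0.0217
```

```bash
python3 - <<'E'
from h import *
st(); snap('scene','scene2');crop('scene2',290,140,400,240,6,'s2c')
E
```

```text
{'t': np.float64(9.05), 'q': array([ 0.2633, -0.1659,  1.9308, -0.    ,  1.377 ,  1.3893]), 'tool_pos': array([0.4405, 0.1718, 0.1515]), 'orientation': array([ 3.0642,  0.693 , -0.0005]), 'force': array([ 0.6314, -0.2653, -3.1801]), 'wrist_torque': array([0.0633, 0.0033, 0.0045]), 'opening': np.float64(0.0217)}
```

View pics/s2c.png

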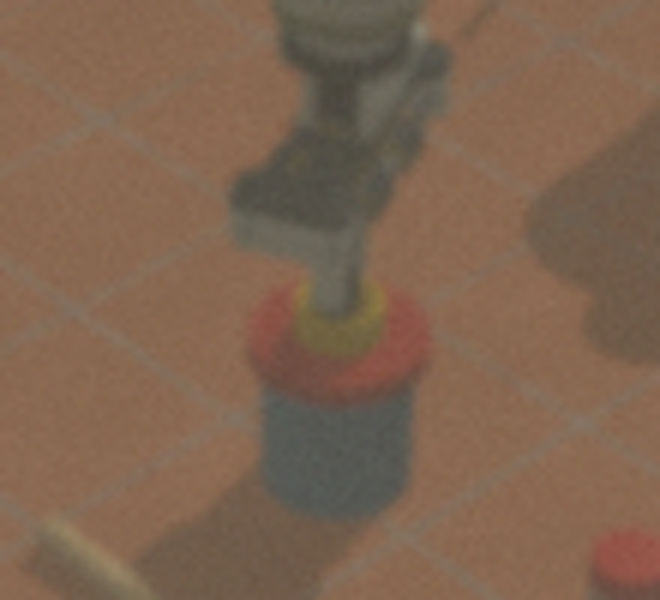

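Call:
{"fn": "carry_out", "kwargs": {
  "commands": [
    [[-0.03,0.07,0.2,0],[0,0,0.2,0],[0,0,0.2,0],[0,0,0.2,0],[0,0,0,0],[0,0,0,0]]
  ]
}}

```text
t: 9.6
tool_pos: [0.4405, 0.171, 0.1434]
orientation: [3.064, 0.693, -0.001]
force: [0.9, -0.2, -3.5]
opening: 0.0217
```

```bash
python3 - <<'E'
from h import *
st()
E
```

```text
{'t': np.float64(9.6), 'q': array([ 0.2618, -0.1589,  1.9399,  0.    ,  1.3611,  1.3877]), 'tool_pos': array([0.4405, 0.171 , 0.1434]), 'orientation': array([ 3.0642,  0.693 , -0.0007]), 'force': array([ 0.9463, -0.2438, -3.5178]), 'wrist_torque': array([ 0.0047, -0.0123, -0.0385]), 'opening': np.float64(0.0217)}
```

Call:
{"fn": "carry_out", "kwargs": {
  "commands": [
    [[0,0,0.15,0],[0,0,0.15,0],[0,0,0.1,0],[0,0,0,0],[0,0,0,0]]
  ]
}}

```text
t: 10.02
tool_pos: [0.4406, 0.171, 0.1395]
orientation: [3.064, 0.693, -0.0]
force: [-0.3, -0.1, -2.1]
opening: 0.0215
```

Call:
{"fn": "carry_out", "kwargs": {
  "commands": [
    [[0,0,0.1,0],[0,0,0.1,0],[0,0,0,0],[0,0,0,0]]
  ]
}}

```text
t: 10.35
tool_pos: [0.4406, 0.1711, 0.1375]
orientation: [-3.064, -0.693, 0.0]
force: [0.3, 0.3, -2.3]
opening: 0.0216
```

Call:
{"fn": "carry_out", "kwargs": {
  "commands": [
    [[0,0,0.1,0],[0,0,0,0],[0,0,0,0]]
  ]
}}

```text
t: 10.6
tool_pos: [0.4407, 0.171, 0.1366]
orientation: [-3.064, -0.693, 0.0]
force: [0.6, 0.4, -4.0]
opening: 0.0214
```

Call:
{"fn": "carry_out", "kwargs": {
  "commands": [
    [[0,0,0.1,0],[0,0,0,0],[0,0,0,0]]
  ]
}}

```text
t: 10.85
tool_pos: [0.4407, 0.171, 0.1356]
orientation: [-3.064, -0.693, 0.0]
force: [-0.5, -0.2, -3.6]
opening: 0.0213
```

Call:
{"fn": "carry_out", "kwargs": {
  "commands": [
    [[0,0,0.1,0],[0,0,0,0],[0,0,0,0]]
  ]
}}

```text
t: 11.1
tool_pos: [0.4406, 0.171, 0.1345]
orientation: [3.064, 0.693, -0.0]
force: [0.5, 0.3, -2.8]
opening: 0.0213
```

Call:
{"fn": "carry_out", "kwargs": {
  "commands": [
    [[0,0,0.1,0],[0,0,0,0],[0,0,0,0]]
  ]
}}

```text
t: 11.35
tool_pos: [0.4409, 0.1711, 0.1339]
orientation: [3.064, 0.693, 0.001]
force: [-0.0, -1.0, -1.5]
opening: 0.0212
```

```bash
python3 - <<'E'
from h import *
st(); snap('scene','scene3');crop('scene3',290,140,400,240,6,'s3c');snap('wrist','wrist7')
E
```

```text
{'t': np.float64(11.35), 'q': array([ 0.2617, -0.1494,  1.9494, -0.0001,  1.3411,  1.3877]), 'tool_pos': array([0.4409, 0.1711, 0.1339]), 'orientation': array([3.0642, 0.6928, 0.0008]), 'force': array([-0.0363, -1.0076, -1.492 ]), 'wrist_torque': array([-0.0253,  0.0646,  0.0571]), 'opening': np.float64(0.0212)}
```

View pics/s3c.png

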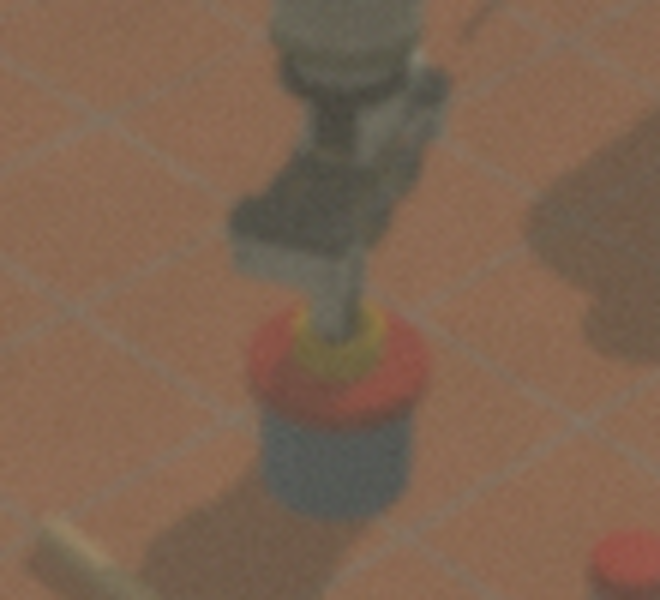

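View pics/wrist7.png

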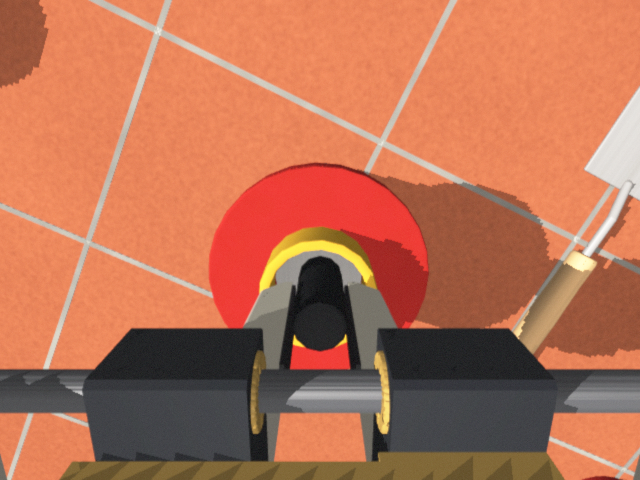

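The lids have clearly sunk over the canister's top and the forces are still light. I'll keep lowering by millimetres until there is contact.

Call:
{"fn": "carry_out", "kwargs": {
  "commands": [
    [[0,0,0.1,0],[0,0,0,0],[0,0,0,0]]
  ]
}}

```text
t: 11.7
tool_pos: [0.4411, 0.171, 0.1338]
orientation: [3.064, 0.693, 0.001]
force: [-4.0, -2.7, 7.3]
opening: 0.0217
```

Call:
{"fn": "carry_out", "kwargs": {
  "commands": [
    [[0,0,0.1,0],[0,0,0,0],[0,0,0,0]]
  ]
}}

```text
t: 11.95
tool_pos: [0.4413, 0.1712, 0.1338]
orientation: [3.064, 0.693, 0.002]
force: [-6.8, -4.2, 15.4]
opening: 0.0213
```

Firm contact at z=0.1338, which fits the flange resting on the rim. I back off the push by 2 mm and release slowly.

Call:
{"fn": "carry_out", "kwargs": {
  "commands": [
    [[0,0,-0.17,0],[0,0,0,0],[0,0,0,0]]
  ]
}}

```text
t: 12.2
tool_pos: [0.4411, 0.1711, 0.1338]
orientation: [3.064, 0.693, 0.002]
force: [0.0, -1.8, 3.9]
opening: 0.0212
```

Call:
{"fn": "carry_out", "kwargs": {
  "commands": [
    [[0,0,0,0],[0,0,0,0],[0,0,0,0],[0,0,0,0]]
  ],
  "claw": 4.0
}}

```text
t: 12.53
tool_pos: [0.4406, 0.1711, 0.1331]
orientation: [-3.064, -0.693, 0.001]
force: [0.4, 0.4, 1.1]
opening: 0.0392
```

```bash
python3 - <<'E'
from h import *
st(); snap('wrist','wrist8');snap('scene','scene4');crop('scene4',290,140,400,240,6,'s4c')
E
```

```text
{'t': np.float64(12.5333), 'q': array([ 0.2618, -0.1486,  1.9503,  0.0001,  1.3403,  1.3877]), 'tool_pos': array([0.4406, 0.1711, 0.1331]), 'orientation': array([-3.0641, -0.693 ,  0.0005]), 'force': array([0.4215, 0.4344, 1.1429]), 'wrist_torque': array([-0.0315, -0.0437,  0.013 ]), 'opening': np.float64(0.0392)}
```

View pics/wrist8.png

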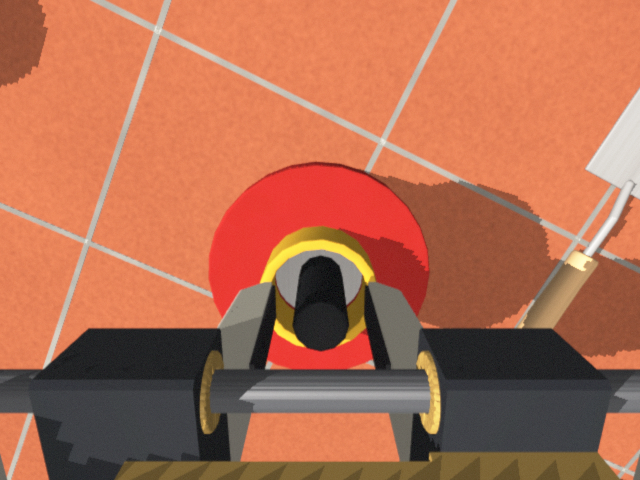

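View pics/s4c.png

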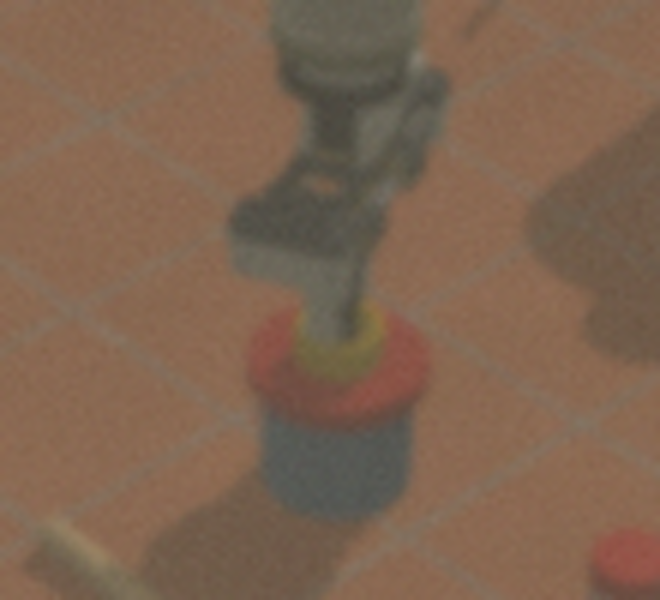

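Fingers are open, clear of the knob, and the lid stayed put. I'll rise straight up and measure knob and collar heights to confirm seating.

Call:
{"fn": "carry_out", "kwargs": {
  "commands": [
    [[0,0,-0.6,0],[0,0,-1.2,0],[0,0,-2,0],[0,0,-2,0],[0,0,-1.2,0],[0,0,0,0],[0,0,0,0],[0,0,0,0]]
  ]
}}

```text
t: 13.3
tool_pos: [0.4403, 0.1709, 0.2025]
orientation: [3.064, 0.693, -0.001]
force: [0.4, -0.7, 0.5]
opening: 0.04
```

```bash
python3 - <<'E'
from h import *
st(); snap('wrist','wrist9');crop('wrist9',220,130,420,280,4,'w9c')
E
```

```text
{'t': np.float64(13.3), 'q': array([ 0.2617, -0.2053,  1.8704, -0.    ,  1.4774,  1.3878]), 'tool_pos': array([0.4403, 0.1709, 0.2025]), 'orientation': array([ 3.0642,  0.6929, -0.0015]), 'force': array([ 0.4252, -0.6679,  0.4573]), 'wrist_torque': array([-0.0068,  0.0374, -0.0108]), 'opening': np.float64(0.04)}
```

Call:
{"fn": "carry_out", "kwargs": {
  "commands": [
    [[0,0,-1,0],[0,0,-2,0],[0,0,-2,0],[0,0,-2,0],[0,0,-1,0],[0,0,0,0],[0,0,0,0],[0,0,0,0]]
  ],
  "claw": 8
}}

```text
t: 14.02
tool_pos: [0.4401, 0.1709, 0.2818]
orientation: [3.064, 0.693, -0.003]
force: [0.7, 0.1, -0.1]
opening: 0.0795
```

```bash
python3 - <<'E'
from h import *
st(); snap('wrist','wrist10');crop('wrist10',220,130,420,280,4,'w10c')
snap('scene','scene5');crop('scene5',290,140,400,240,6,'s5c')
E
```

```text
{'t': np.float64(14.0167), 'q': array([ 0.2617, -0.2344,  1.7516,  0.    ,  1.6266,  1.3877]), 'tool_pos': array([0.4401, 0.1709, 0.2818]), 'orientation': array([ 3.0642,  0.6929, -0.0035]), 'force': array([ 0.6552,  0.0512, -0.1426]), 'wrist_torque': array([-0.0085, -0.0309,  0.0019]), 'opening': np.float64(0.0795)}
```

View pics/w9c.png

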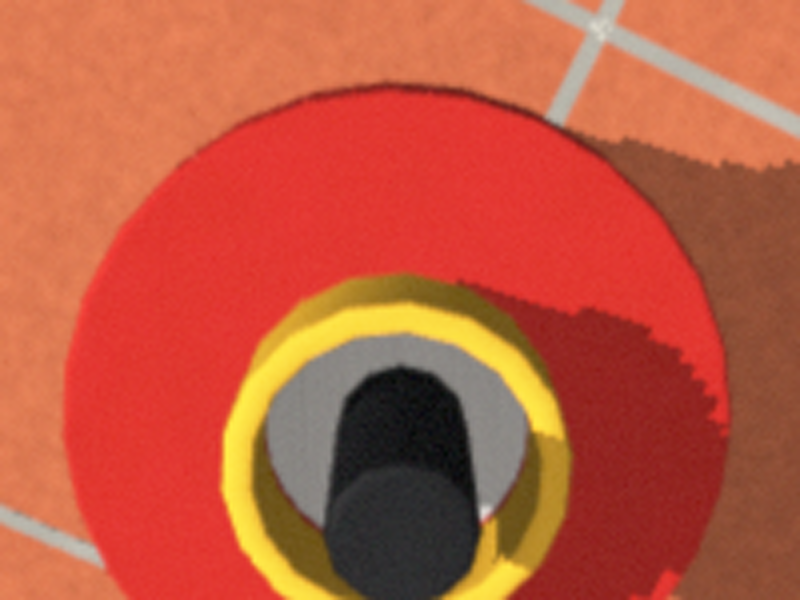

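View pics/w10c.png

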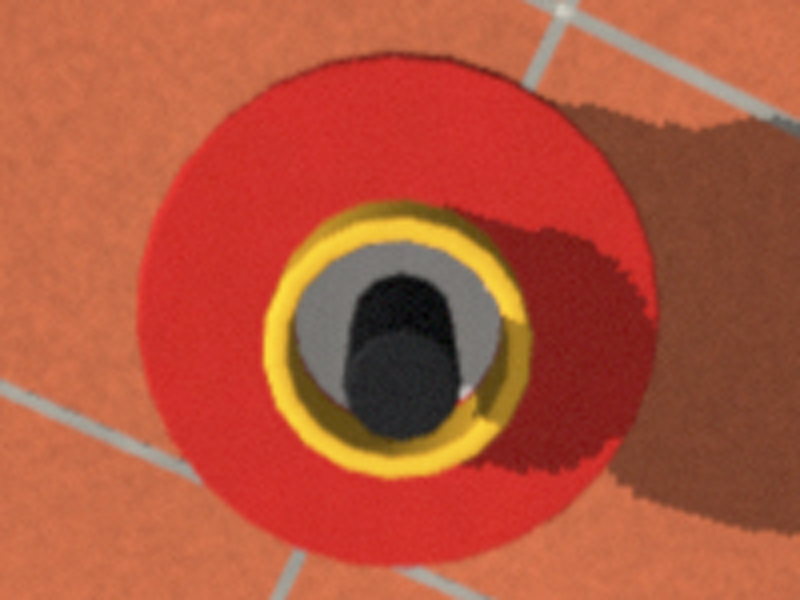

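View pics/s5c.png

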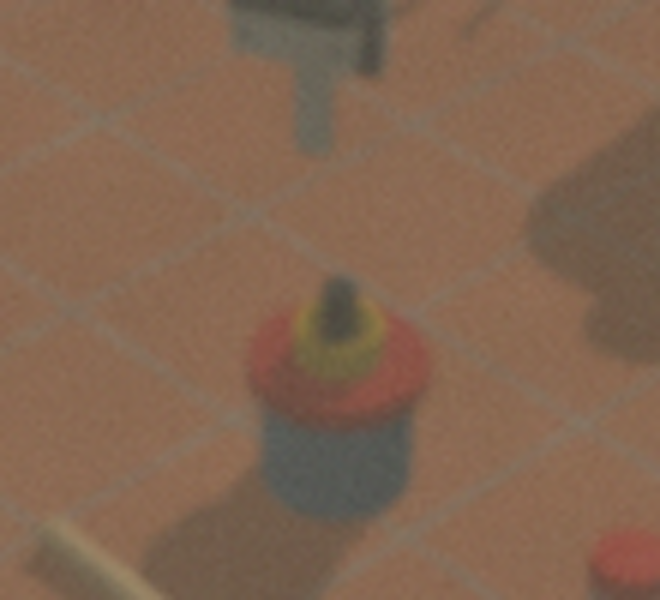

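```bash
python3 - <<'E'
from h import *
crop('wrist9',240,180,400,300,5,'w9d')
E
```

```text
(no output)
```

View pics/w9d.png

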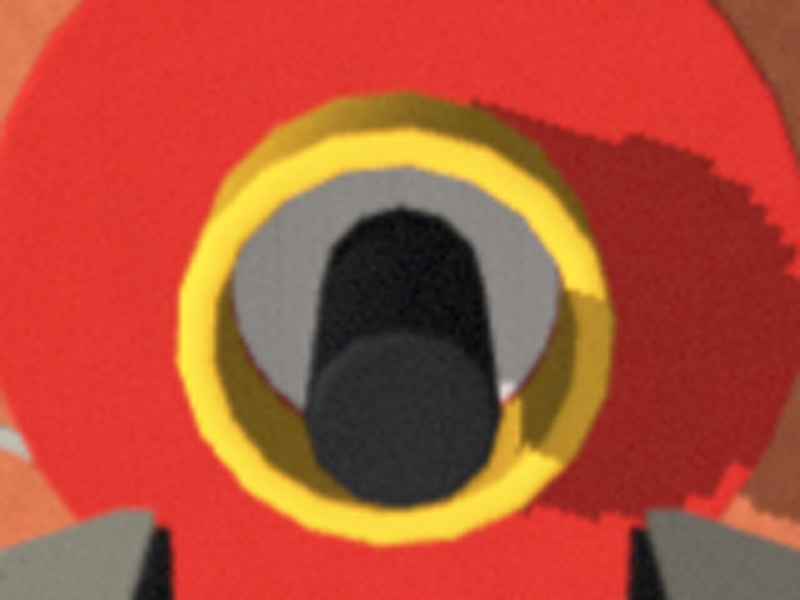

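```bash
python3 - <<'E'
from h import *
print('knob',tri(('wrist9',320.4,263.9),('wrist10',320.6,226.3)))
print('collar',tri(('wrist9',319.1,247.2),('wrist10',319.5,216.7)))
for z in(.113,.117): print(z,atz('wrist9',319.1,247.2,z),atz('wrist10',319.5,216.7,z))
for z in(.141,.145): print(z,atz('wrist9',320.4,263.9,z),atz('wrist10',320.6,226.3,z))
print('scene knob pred',(proj('scene5',[.4406,.171,.145])-[290,140]+.5)*6)
# plug ring: skirt ellipse centre compare
E
```

```text
knob (array([0.4405, 0.1716, 0.1441]), [array([0.1342, 0.0004]), array([-0.1001, -0.0003])])
collar (array([0.4403, 0.1724, 0.1144]), [array([0.0591, 0.0006]), array([-0.0454, -0.0005])])
0.113 [0.4399 0.1723 0.113 ] [0.44   0.1722 0.113 ]
0.117 [0.441  0.1728 0.117 ] [0.4409 0.1726 0.117 ]
0.141 [0.4395 0.1712 0.141 ] [0.4398 0.1712 0.141 ]
0.145 [0.4408 0.1718 0.145 ] [0.4408 0.1717 0.145 ]
scene knob pred [337.8604 284.0579]
```

Knob top ≈ 0.144 (0.145 expected) and collar ≈ 0.114 (0.117 expected, given the same −2 mm wrist bias as before). Both are centred and level, so they are seated. Next I take the collar, descending open around the knob.

Call:
{"fn": "carry_out", "kwargs": {
  "commands": [
    [[0.08,-0.09,1,0],[0,0,2,0],[0,0,2.5,0],[0,0,2.5,0],[0,0,2.5,0],[0,0,2,0],[0,0,1.5,0],[0,0,1,0],[0,0,0.6,0],[0,0,0.4,0],[0,0,0,0],[0,0,0,0],[0,0,0,0]]
  ]
}}

```text
t: 15.2
tool_pos: [0.4418, 0.1724, 0.1244]
orientation: [-3.064, -0.693, -0.003]
force: [0.7, 0.3, 0.4]
opening: 0.08
```

```bash
python3 - <<'E'
from h import *
st(); snap('wrist','wrist11')
E
```

```text
{'t': np.float64(15.2), 'q': array([ 0.2639, -0.137 ,  1.9565, -0.    ,  1.3204,  1.39  ]), 'tool_pos': array([0.4418, 0.1724, 0.1244]), 'orientation': array([-3.0642, -0.6929, -0.0028]), 'force': array([0.6506, 0.3265, 0.4294]), 'wrist_torque': array([0.0005, 0.0004, 0.0127]), 'opening': np.float64(0.08)}
```

View pics/wrist11.png

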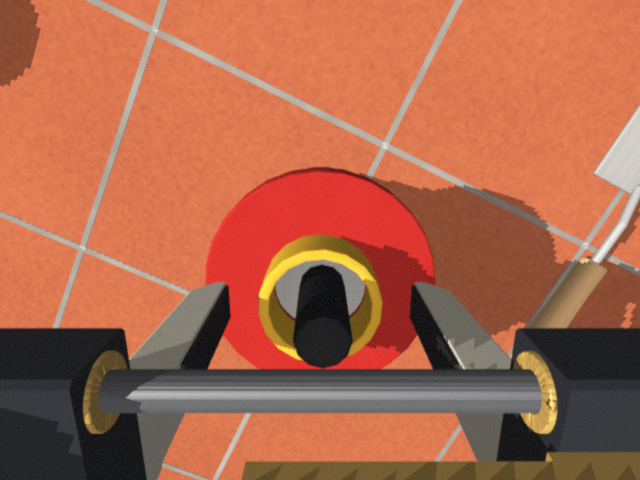

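The collar (centre u≈320) is midway between the fingertips (230, 411). Going down 1.2 cm more (tips ~5 mm above the red plate), then closing.

Call:
{"fn": "carry_out", "kwargs": {
  "commands": [
    [[-0.08,0,0.4,0],[0,0,0.5,0],[0,0,0.3,0],[0,0,0,0],[0,0,0,0],[0,0,0,0]]
  ]
}}

```text
t: 15.75
tool_pos: [0.4403, 0.1719, 0.1113]
orientation: [3.064, 0.693, -0.0]
force: [-0.0, 0.9, -0.1]
opening: 0.0802
```

Call:
{"fn": "carry_out", "kwargs": {
  "commands": [
    [[0,0,0,0],[0,0,0,0],[0,0,0,0],[0,0,0,0],[0,0,0,0],[0,0,0,0],[0,0,0,0],[0,0,0,0]]
  ],
  "claw": 4.8,
  "grip_force": 30
}}

```text
t: 16.42
tool_pos: [0.4404, 0.1719, 0.1114]
orientation: [3.064, 0.693, 0.0]
force: [0.1, -1.2, 0.3]
opening: 0.0533
```

```bash
python3 - <<'E'
from h import *
st(); snap('wrist','wrist12')
E
```

```text
{'t': np.float64(16.4167), 'q': array([ 0.2636, -0.125 ,  1.9706, -0.    ,  1.2959,  1.3896]), 'tool_pos': array([0.4404, 0.1719, 0.1114]), 'orientation': array([3.0642, 0.6929, 0.0003]), 'force': array([ 0.0856, -1.2237,  0.2927]), 'wrist_torque': array([-0.0617,  0.0567, -0.0082]), 'opening': np.float64(0.0533)}
```

View pics/wrist12.png

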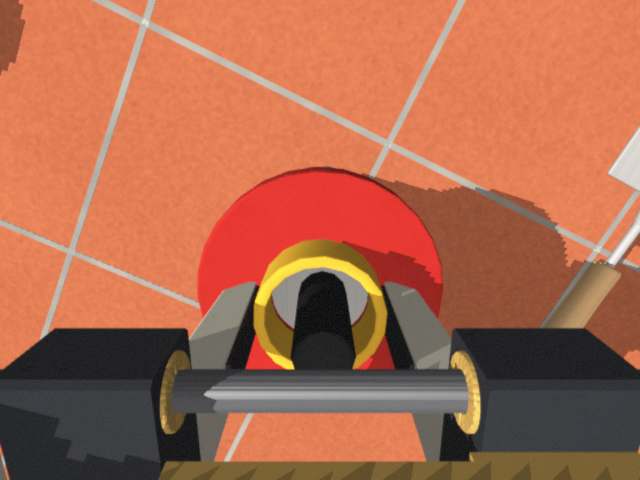

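Gripped at 53.3 mm (collar 54), with the knob clear inside. Lifting straight up.

Call:
{"fn": "carry_out", "kwargs": {
  "commands": [
    [[0,0,-0.2,0],[0,0,-0.4,0],[0,0,-0.6,0],[0,0,-0.8,0],[0,0,-0.8,0],[0,0,-0.4,0],[0,0,0,0],[0,0,0,0]]
  ]
}}

```text
t: 17.13
tool_pos: [0.4407, 0.172, 0.1439]
orientation: [-3.064, -0.693, -0.002]
force: [0.0, 0.2, -1.6]
opening: 0.0526
```

```bash
python3 - <<'E'
from h import *
st(); snap('scene','scene6');crop('scene6',290,140,400,240,6,'s6c')
E
```

```text
{'t': np.float64(17.1333), 'q': array([ 0.2636, -0.1597,  1.9396,  0.0001,  1.3605,  1.3896]), 'tool_pos': array([0.4407, 0.172 , 0.1439]), 'orientation': array([-3.0641, -0.6929, -0.0018]), 'force': array([ 0.0318,  0.2361, -1.5513]), 'wrist_torque': array([-0.0003,  0.0159,  0.0314]), 'opening': np.float64(0.0526)}
```

View pics/s6c.png

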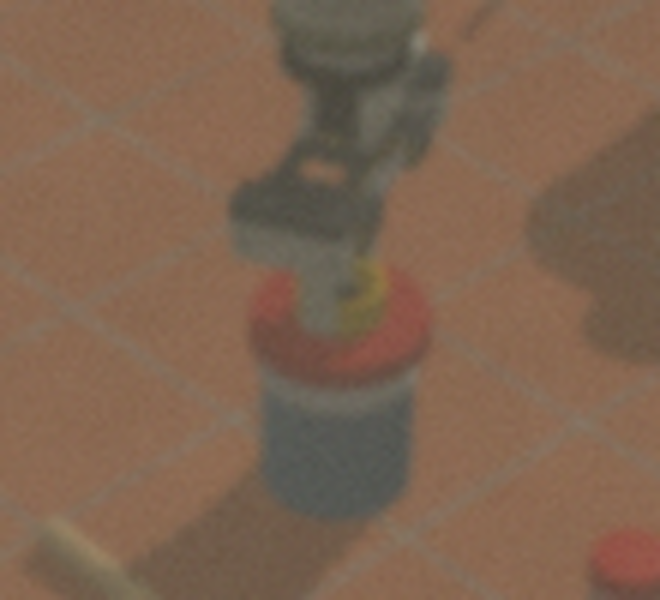

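The red lid rises alone, with the steel flange seated level on the rim. Continuing.

Call:
{"fn": "carry_out", "kwargs": {
  "commands": [
    [[0,0,-0.4,0],[0,0,-0.8,0],[0,0,-1.2,0],[0,0,-1.4,0],[0,0,-1.4,0],[0,0,-1.4,0],[0,0,-1.2,0],[0,0,-0.8,0],[0,0,-0.4,0],[0,0,0,0],[0,0,0,0],[0,0,0,0],[0,0,0,0],[0,0,0,0]]
  ]
}}

```text
t: 18.35
tool_pos: [0.4399, 0.1717, 0.2325]
orientation: [3.064, 0.693, -0.002]
force: [0.5, -0.4, -2.7]
opening: 0.0532
```

```bash
python3 - <<'E'
from h import *
st(); snap('scene','scene7');crop('scene7',290,140,400,240,6,'s7c'); snap('wrist','wrist13'); snap('top','top2')
E
```

```text
{'t': np.float64(18.35), 'q': array([ 0.2636, -0.2205,  1.8287, -0.    ,  1.5348,  1.3896]), 'tool_pos': array([0.4399, 0.1717, 0.2325]), 'orientation': array([ 3.0642,  0.6929, -0.0023]), 'force': array([ 0.5065, -0.3551, -2.7029]), 'wrist_torque': array([ 0.007 , -0.0296,  0.0447]), 'opening': np.float64(0.0532)}
```

View pics/s7c.png

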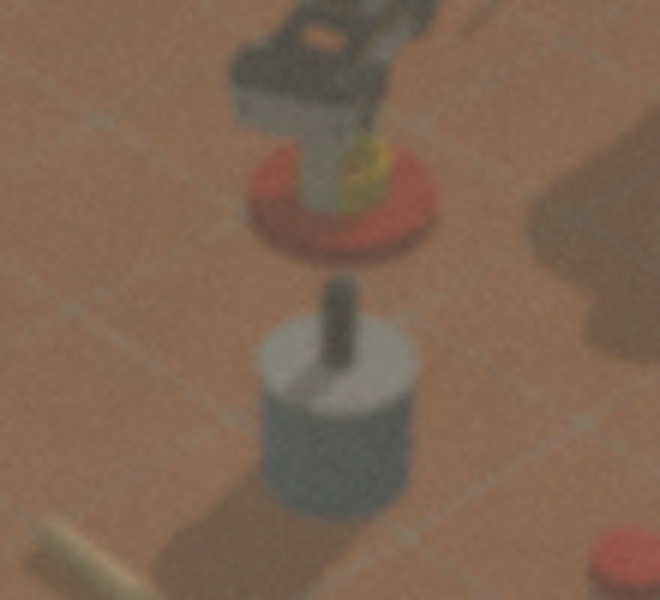

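View pics/wrist13.png

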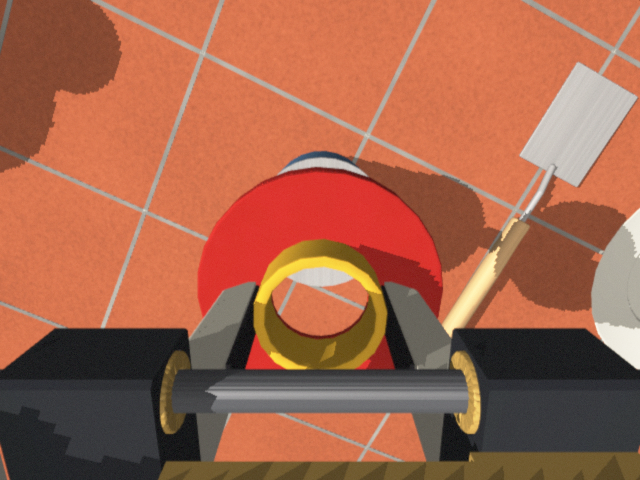

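View pics/top2.png

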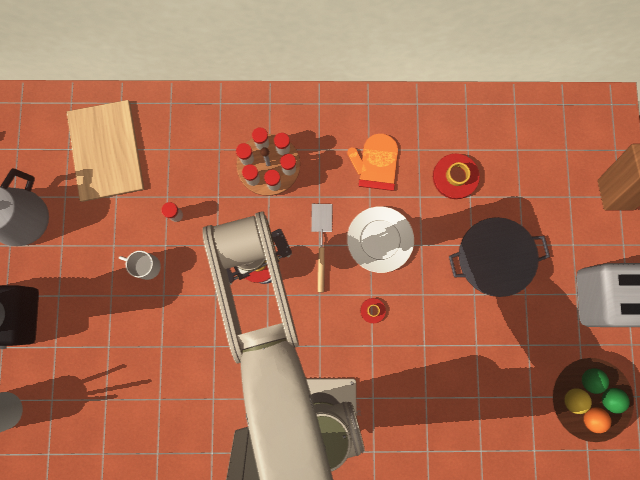

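The lid is held level above the knob, the inner lid is seated level, and the plate (381,239) and bystanders have not moved. Handing in.

```bash
python3 - <<'E'
from h import *
print(robot.close_job())
E
```

```text
the job is handed in; nothing more can be done
None
```

I carried the nested lids by the black knob from the plate to the canister and lowered them until the flange met the rim, with a contact push of about 15 N. I then let go, gripped the yellow collar and lifted the red lid straight off alone. The job was handed in at 18.4 s; the hand-in gives no verdict.

**Seating:** after release, the wrist camera put the knob top at 0.144 m (0.145 expected when home) and the collar top at 0.114 m (0.117 expected). The camera read 2–3 mm low on the canister rim too, so I took the collar shortfall as that same bias.

**Final state:**
- The red lid is held level in the gripper, at 53 mm opening with a 30 N grip. Its lower edge is about 5 cm above the knob top by calculation, and the scene picture shows a clear gap.
- In the scene picture the steel inner lid sits level on the canister.
- In the top picture the plate, spatula and the other things are where they were at the start.

**Disagreement:** before lowering, the canister's position from the wrist and top cameras differed by about 1.5 mm. I aimed between the two, and the lids went in without jamming.

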